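Degrease two heat sinks from the sloped bin

ROBOT

A 6-joint arm with a two-finger parallel gripper is mounted at the origin on the work surface. World frame = base frame: x ahead of the robot, y to its left, z up, the work surface at z = 0. Lengths are in m, angles in rad, forces in N, time in s.
With the tool pointing down it reaches from about 0.325 to 1 m from the base axis. Payload 5.1 kg.
Tool frame: the origin (TCP) lies between the finger pads; the fingertips stand 11 mm ahead of it and the grasp point (between the pads) lies 8 mm behind it (manip.tip_extent is the distance from the TCP to the fingertips, in m); z points along the fingers, y is the line along which they close (so a half turn about z gives the same grasp; the last joint's range is limited). The gripper opens to 85 mm and grips with 20 to 120 N. Pads are 22 mm wide; open, the fingers measure 114 mm over their backs; the gripper's body (76 mm by 85 mm) begins 54 mm behind the grasp point. The pads swing forward as they close: fully open they stand 13 mm farther back than shut.
Start: joints at [-1.194, 0.124, 1.65, -0, 1.367, -0.083], TCP at [0.288, -0.582, 0.242] pointing down, gripper open.
Joint ranges: [-2.61, 2.61], [-1.02, 2.33], [0.03, 2.71], [-1.35, 4.49], [0.32, 2.68], [-2.91, 2.91]. Speed limits (rad/s): [2.57, 2.57, 3.14, 3.14, 3.14, 3.14].

INTERFACE

Orientations are given as a 3x3 rotation matrix whose columns are the frame's x, y, z axes.
In Python, from rig import monitor, viewer, job_done, models, manip gives the robot as it stands. The module is installed in compiled form; this text tells all that it offers.
- The arm moves only by the tool move_arm, never from a script. Its argument "moves" is a list of rows, each a list of 3 entries, a list of its own where there are three numbers: the shift along the tool's x, y, z as a fraction of full scale, then the turn, a rotation vector about the tool's x, y, z as a fraction of full scale, then the closure, from 0 (fully open) to 1 (shut). A call has 1 to 20 rows; each row shifts and turns the commanded pose from where the row before left it, along the tool's axes as they then stand; what a row does not reach is not made up. Full scale, the value 1, is 25 mm for a shift and 4 degrees for a turn. A row lasts 1/12 s, in which the tool goes at most 41.7 mm and 7.16 degrees, less where a joint would pass 70% of its speed; a pose out of reach is approached as far as the arm can. A call with a number of a shift or a turn outside -1 to 1 is refused whole. A call with a gripper value outside its range is refused whole. The fingers move at their own pace and stop on an object; "squeeze" is the grip in N (left out, the last holds). Time passes only in rows, so rows that do not move let the fingers close. It gives the time, the measured TCP pose, the force, the opening and the grip force at its end, in the units of the state.
- monitor.state(): the state, without advancing time (a new reading comes with each control period).
- viewer.capture(name): name is "scene" or "top"; returns the picture (420x560x3 uint8, blue, green, red); there is no depth.
- viewer.camera_model(name): a dict with "fx", "fy", "cx", "cy" (pixels), "R" (3x3) and "t" (3): a world point X has camera coordinates R X + t. Camera axes: x right, y down, z forward; pixel columns grow to the right and rows downward; lengths in m; the calibration is good to about 2 mm. A picture is of the moment at which its call begins. camera_model takes no time and is no camera call.
- job_done(): hands the job in; it is judged then, once.
Trained networks look in the newest picture that a camera, given by its name, has taken for a name from the list of things; names that differ only in an ending like _2 or _b are one class to them, and where a whole thing is asked for, a point or a joint stands for the part that bears it (a point fixed in the world has none). Each returns a list of dicts, best first, with "conf" (0 to 1); they miss things now and then, are a little off and sometimes report something else, mostly with a low value. They report only what shows in the picture. A call takes as long as a camera call. They do not tell look-alikes from the thing itself.
- models.trace(camera, target): "pixels" (420x560 bool, what is visible of it) and "position" ([column, row] in pixels, amid what is visible of it).
- models.pinpoint(camera, target): "position" ([column, row] in pixels: a listed point, or the origin of a listed thing).
The state is a dict: "t": time; "q": joint angles; "joint_velocities": joint speeds; "tau": joint torques, N m; "tcp_pos": TCP position; "tool_rot": TCP orientation; "contact_force": force on the tool from outside, world axes, zero at the start; "moment": the same for the moment, N m; "gripper_width": finger opening in m; "grasp_force": force on a finger pad.
Only numpy, scipy, OpenCV 4.12 (cv2) and the standard library are available. Lean on these libraries where they do the work, as an engineer would, in place of code of your own. Each camera call takes 0.05 s, during which the arm holds its last target. There are 200 camera calls.

TASK

Take the straight-fin heat sink and the pin heat sink out of the sloped bin and lay both gently (not dropped) in the steel tray, each flat on the tray's floor with its fins or pins up. Only when both lie there, press the spray can's nozzle cap fully down and let it spring back up. Leave the U-shaped bracket in its compartment and do not disturb the other things on the bench.

Things in the scene. Friction and masses are not known exactly. Their poses are not given: they have to be found in the camera images.
- bin: Black bin, fixed, 160 deep x 345 wide, left or right of the tray. Three compartments along its y (centres -113, 0, 113; inside 108 wide, 150 long), one part in each, in any order. The floor rises 0.26 rad towards the bin's +x, away from the robot, from 9 above the bench in front to 50 at the back; walls and dividers 5 thick, 25 above the floor. Origin: centre of the footprint, on the bench
- fin_sink: Straight-fin heat sink, bare aluminium, 110 long (its x) x 40 wide (its y) x 32 tall: 6 thick base with six thin lengthwise fins upwards. Origin: centre of the underside; z up through the fins. Lies on the sloped bin floor with its length up the slope. About 160 g
- pin_sink: Pin heat sink, bare aluminium, 80 long (its x) x 48 wide (its y) x 32 tall: 6 thick base with 4 x 3 square pins upwards (outer pins flush with the 48 mm width). Origin: centre of the underside; z up through the pins. Lies on the sloped bin floor with its length up the slope. About 150 g
- bracket: U-shaped bare aluminium bracket, 100 long x 44 wide x 32 tall, two plain walls 4 thick and an open channel between. Not wanted: it stays in its compartment. Origin: centre of the underside
- station: Cleaning station, does not move: steel tray, 170 (its x) x 260 (its y) outside, 30 tall, walls and floor 5 thick, with a white spray can fixed upright behind it, at x = +128, y = 0 mm (54 across, a 63 clamp ring at its foot, its body 134 tall). Origin: centre of the tray's underside, on the bench
- tray_floor (a point): Centre of the tray's inner floor (160 x 250 inside), 5 above the bench; axes as the station
- nozzle_top (a point): Centre of the top of the white nozzle cap on the can (34 across, 22 tall, a spout pointing to the tray); 165 above the bench when up. It is pressed straight down
- nozzle (a joint): Travel of the sprung nozzle cap in m: 0 up, 0.008 fully down; about 2 N to start and 7 N at the bottom
- screwdriver: Screwdriver, 180 long, lying in front of the bin. Bystander
- brush: Small brush, 170 long, lying in front of the tray. Bystander
- spool: Solder spool, 56 across, 46 tall, standing beside the can. Bystander. Origin: centre of its underside
- flux_jar: Small jar, 44 across, 45 tall, on the other side of the can. Bystander. Origin: centre of its underside
- meter: Black hand-held meter, 80 x 160 x 34, lying beyond the bin or tray. Bystander. Origin: centre of its underside
- tape: Roll of paper tape, 64 across, 20 tall, lying flat between and beyond bin and tray. Bystander. Origin: centre of its underside
Mind the look-alikes: they are no part of the job. What is shaped like the fin_sink but pink or yellow is not meant.

How it is judged:
On the way, in this order (a step that is already met when the one before it is completed fails the run):
1. one of the two heat sinks lies flat in the tray, let go ((((x of fin_sink in the frame of tray_floor between -0.075 and 0.075 m and y of fin_sink in the frame of tray_floor between -0.12 and 0.12 m and z of fin_sink in the frame of tray_floor between -0.004 and 0.005 m and angle between fin_sink's own z axis and vertical below 0.1 rad) and contact force between the fingers and fin_sink below 0.05 N and linear speed of fin_sink below 0.03 m/s) or ((x of pin_sink in the frame of tray_floor between -0.075 and 0.075 m and y of pin_sink in the frame of tray_floor between -0.12 and 0.12 m and z of pin_sink in the frame of tray_floor between -0.004 and 0.005 m and angle between pin_sink's own z axis and vertical below 0.1 rad) and contact force between the fingers and pin_sink below 0.05 N and linear speed of pin_sink below 0.03 m/s))), for 0.2 s.
2. both heat sinks lie flat in the tray, let go (x of fin_sink in the frame of tray_floor between -0.075 and 0.075 m and y of fin_sink in the frame of tray_floor between -0.12 and 0.12 m and z of fin_sink in the frame of tray_floor between -0.004 and 0.005 m and angle between each of fin_sink, pin_sink's own z axis and vertical below 0.1 rad and contact force between the fingers and fin_sink below 0.05 N and linear speed of each of fin_sink, pin_sink below 0.03 m/s and x of pin_sink in the frame of tray_floor between -0.075 and 0.075 m and y of pin_sink in the frame of tray_floor between -0.12 and 0.12 m and z of pin_sink in the frame of tray_floor between -0.004 and 0.005 m and contact force between the fingers and pin_sink below 0.05 N), for 0.2 s.
3. the nozzle cap is pressed down (at least 6 of its 8 mm) (value of joint nozzle above 0.006 m), for 0.05 s.
4. the nozzle cap has sprung back (within 1.5 mm) (value of joint nozzle below 0.0015 m), for 0.2 s.
At the end, for the whole second after the job is handed in: Both heat sinks lie flat at rest on the tray's floor, fins or pins up (tilt under 0.1 rad, underside within 5 mm of the floor), the nozzle cap is up again (within 1.5 mm), the bracket is within 30 mm of where it lay and the other loose things are within 40 mm of where they were (all of step 2 and value of joint nozzle below 0.0015 m and distance of bracket from where it was at the start of the episode below 0.03 m and distance of each of screwdriver, brush, spool, flux_jar, meter, tape from where it was at the start of the episode below 0.04 m); the robot touches nothing.
It fails at once if the nozzle cap is pressed (over 3 mm) before both heat sinks lie in the tray (value of joint nozzle above 0.003 m and not ((x of fin_sink in the frame of tray_floor between -0.075 and 0.075 m and y of fin_sink in the frame of tray_floor between -0.12 and 0.12 m and z of fin_sink in the frame of tray_floor between -0.004 and 0.005 m and angle between fin_sink's own z axis and vertical below 0.1 rad) and (x of pin_sink in the frame of tray_floor between -0.075 and 0.075 m and y of pin_sink in the frame of tray_floor between -0.12 and 0.12 m and z of pin_sink in the frame of tray_floor between -0.004 and 0.005 m and angle between pin_sink's own z axis and vertical below 0.1 rad))).
It fails at once if a heat sink is dropped or thrown into the tray (faster than 0.7 m/s within 50 mm of its floor) ((x of fin_sink in the frame of tray_floor between -0.075 and 0.075 m and y of fin_sink in the frame of tray_floor between -0.12 and 0.12 m and z of fin_sink in the frame of tray_floor below 0.05 m and linear speed of fin_sink above 0.7 m/s) or (x of pin_sink in the frame of tray_floor between -0.075 and 0.075 m and y of pin_sink in the frame of tray_floor between -0.12 and 0.12 m and z of pin_sink in the frame of tray_floor below 0.05 m and linear speed of pin_sink above 0.7 m/s)).
It fails at once if the bracket is moved more than 30 mm (distance of bracket from where it was at the start of the episode above 0.03 m).
It fails at once if a bystander is moved more than 40 mm (distance of any of screwdriver, brush, spool, flux_jar, meter, tape from where it was at the start of the episode above 0.04 m).
It also fails if it takes over 64 s, if anything falls off the work surface, if the arm or the gripper's body presses on something with over 40 N, if the wrist force passes 120 N, or if a joint passes its speed limit or range.

## Working session

There is one attempt and no reset: what is moved stays moved. The work goes in short steps, Python scripts to look and compute and a tool call to move; the robot and the scene stay as the last step left them, time stands still between calls to the robot, and variables do not carry over. Pictures are saved under pics/ and viewed, at most 10 in all, crops included, and the job is handed in when it is done.

Besides the shell and the picture viewer there is one more tool, called after "Call:" in YAML: its name, and indented under it one key for each argument. move_arm: Moves the arm, as the interface text tells. Shift numbers are shares of 25 mm and turn numbers shares of 4 degrees, none past 1 either way. Its arguments: {"type":"object","properties":{"moves":{"type":"array"},"squeeze":{"type":"number"}},"required":["moves"]}

```bash
mkdir -p pics; cat > h.py <<'E'
import numpy as np, cv2
from rig import monitor, viewer, job_done, models, manip
def ray(cam,p):
    c=viewer.camera_model(cam);R=np.array(c['R']);t=np.array(c['t'])
    d=R.T@np.array([(p[0]-c['cx'])/c['fx'],(p[1]-c['cy'])/c['fy'],1]);return -R.T@t,d
def at(cam,p,z):
    o,d=ray(cam,p);return o+d*(z-o[2])/d[2]
def proj(cam,X):
    c=viewer.camera_model(cam);v=np.array(c['R'])@np.array(X)+np.array(c['t']);return np.array([c['fx']*v[0]/v[2]+c['cx'],c['fy']*v[1]/v[2]+c['cy']])
E
python3 - <<'E'
from h import *
a=viewer.capture('top');b=viewer.capture('scene');cv2.imwrite('pics/top.png',a);cv2.imwrite('pics/scene.png',b)
for n in ['top','scene']:
    c=viewer.camera_model(n);print(n,c['fx'],-np.array(c['R']).T@np.array(c['t']),np.round(c['R'],2).tolist())
    for k in ['bin','fin_sink','pin_sink','bracket','station','tray_floor','nozzle_top']:
        print(k,[(np.round(r['position']),round(r['conf'],2)) for r in models.pinpoint(n,k)][:4])
s=monitor.state();print(s['t'],s['tcp_pos'],s['tool_rot'],manip.tip_extent)
E
```

```text
top 495.20733159544716 [ 0.44655926 -0.02172982  1.59429263] [[-0.02, -1.0, 0.01], [-1.0, 0.02, -0.05], [0.05, -0.01, -1.0]]
bin [(array([330., 231.]), 0.6)]
fin_sink [(array([392., 177.]), 0.88), (array([390., 287.]), 0.84), (array([365., 232.]), 0.64)]
pin_sink [(array([296., 237.]), 0.68)]
bracket [(array([329., 235.]), 0.89)]
station [(array([186., 242.]), 0.66)]
tray_floor []
nozzle_top [(array([182., 196.]), 0.64)]
scene 432.15393263049333 [ 1.15968772 -0.03380525  1.01479376] [[0.02, 1.0, -0.01], [0.83, -0.02, -0.56], [-0.56, 0.0, -0.83]]
bin [(array([208., 217.]), 0.92), (array([289., 270.]), 0.2)]
fin_sink [(array([152., 168.]), 0.79), (array([128., 272.]), 0.67), (array([170., 209.]), 0.62)]
pin_sink [(array([211., 204.]), 0.65), (array([258., 206.]), 0.63)]
bracket [(array([211., 205.]), 0.87)]
station [(array([375., 204.]), 0.57)]
tray_floor [(array([376., 205.]), 0.92)]
nozzle_top [(array([394., 209.]), 0.68)]
0.8 [ 0.28842053 -0.5824969   0.24236862] [[ 8.96143125e-01  4.43765140e-01  2.23123294e-05]
 [ 4.43765140e-01 -8.96143125e-01 -2.23252359e-05]
 [ 1.00878792e-05  2.99080407e-05 -1.00000000e+00]] 0.011
```

View pics/top.png

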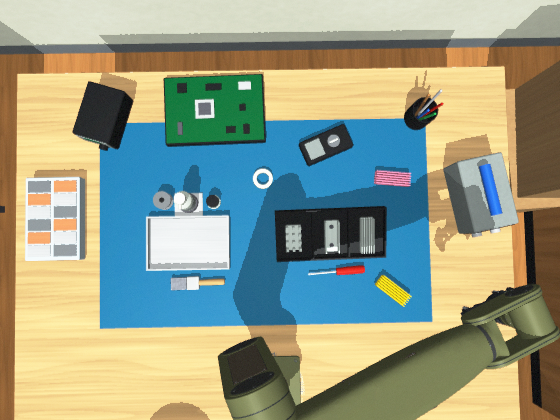

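View pics/scene.png

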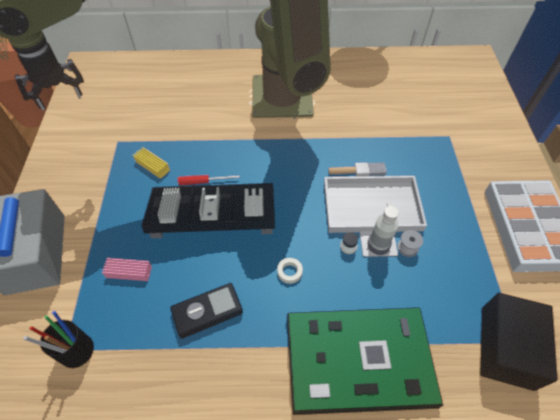

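Look-alikes for fin_sink in the top view: grey at (367,234) in the bin, pink at (392,177) and yellow at (392,288). The grey one in the bin is the one meant. The only pin_sink is at (294,237), and the bracket in the middle at (331,235) stays. The tray is at (188,242) and the can cap at about (186,200).

```bash
cat > m.py <<'E'
from h import *
from scipy.optimize import minimize
def Rz(a):return np.array([[np.cos(a),-np.sin(a),0],[np.sin(a),np.cos(a),0],[0,0,1]])
def Ry(a):return np.array([[np.cos(a),0,np.sin(a)],[0,1,0],[-np.sin(a),0,np.cos(a)]])
def box(l,w,h,z0=0):return np.array([[x,y,z] for x in(-l/2,l/2) for y in(-w/2,w/2) for z in(z0,h)])
def binpts():
    return np.array([[x,y,z] for y in(-.1725,.1725) for x,zz in((-.08,.034),(.08,.075)) for z in(0,zz)])
def sil(cam,P):
    m=np.zeros((420*4,560*4),np.uint8)
    h=cv2.convexHull(np.array([proj(cam,p)*4+2 for p in P],np.float32));cv2.fillConvexPoly(m,h.astype(np.int32),1);return m>0
def masks(k,near=None):
    o={}
    for cam in('top','scene'):
        r=models.trace(cam,k)
        if near is not None: r=[q for q in r if np.hypot(*(q['position']-proj(cam,near)))<25]
        if r:o[cam]=cv2.resize(r[0]['pixels'].astype(np.uint8),(2240,1680),interpolation=cv2.INTER_LINEAR)>0
    return o
def fit(pts,M,x0):
    def c(v):
        s=0
        for cam,m in M.items():
            q=sil(cam,pts(v));s+=1-(q&m).sum()/(q|m).sum()
        return s
    r=minimize(c,x0,method='Nelder-Mead',options=dict(initial_simplex=np.array([x0]+[np.array(x0)+d for d in np.diag([.01,.01,.06])]),maxiter=90));return r.x,r.fun
E
python3 - <<'E'
from m import *
top=viewer.capture('top');sc=viewer.capture('scene')
f=lambda P:lambda v:(Rz(v[2])@P.T).T+[v[0],v[1],0]
g0=at('top',(330,233),.03)
b,e=fit(f(binpts()),masks('bin'),[g0[0],g0[1],0]);print('bin',b,e)
g0=at('top',(188,242),.0)
# the station: tray box only, from image masks of the station (tray+can)
def stp(v):
    return f(box(.17,.26,.03))(v)
M={}
for cam in('top','scene'):
    r=models.trace(cam,'station');print(cam,[(q['conf'],q['pixels'].sum()) for q in r])
    if r:M[cam]=r[0]['pixels']
can=np.array([[.128+.027*np.cos(a),.027*np.sin(a),z] for a in np.arange(0,6.3,.4) for z in(0,.134)])
cap=np.array([[.128+.017*np.cos(a),.017*np.sin(a),z] for a in np.arange(0,6.3,.4) for z in(.134,.165)])
M4={k:cv2.resize(m.astype(np.uint8),(2240,1680))>0 for k,m in M.items()}
def c(v):
    s=0
    for cam,m in M4.items():
        q=sil(cam,stp(v))|sil(cam,f(can)(v))|sil(cam,f(cap)(v));s+=1-(q&m).sum()/(q|m).sum()
    return s
x0=[g0[0],g0[1],0]
r=minimize(c,x0,method='Nelder-Mead',options=dict(initial_simplex=np.array([x0]+[np.array(x0)+d for d in np.diag([.01,.01,.06])]),maxiter=90));S=r.x;print('station',S,r.fun)
# parts: in-bin pose u (along slope, yaw)
res={}
B=Rz(b[2]);o=np.array([b[0],b[1],0])
for k,l,w,px in(('fin_sink',.11,.04,(367,234)),('pin_sink',.08,.048,(294,237)),('bracket',.1,.044,(331,235))):
    g=B.T@(at('top',px,.045)-o)
    def pp(v,P=box(l,w,.032)):
        fl=o+B@np.array([v[0],v[1],.0295+np.tan(.26)*v[0]])
        return (B@Ry(-.26)@Rz(v[2])@P.T).T+fl
    M=masks(k,at('top',px,.045));v,e=fit(pp,M,[g[0],g[1],0]);print(k,v,e,list(M),'origin',o+B@np.array([v[0],v[1],.0295+np.tan(.26)*v[0]]))
    res[k]=pp(v)
for cam,im,(x,y,w,h) in(('top',top,(140,180,260,110)),('scene',sc,(140,140,300,130))):
    z=cv2.resize(im,None,fx=4,fy=4,interpolation=cv2.INTER_CUBIC)
    for P,cl in [(f(binpts())(b),(0,255,255)),(stp(S),(0,0,255)),(f(cap)(S),(255,0,255))]+[(q,(0,255,0)) for q in res.values()]:
        for p in P: cv2.circle(z,tuple(np.int32(proj(cam,p)*4+2)),3,cl,-1)
    z=z[y*4:(y+h)*4,x*4:(x+w)*4];z=cv2.resize(z,(800,int(800*h/w)));cv2.imwrite(f'pics/c_{cam}.png',z)
E
```

```text
bin [ 0.48366825 -0.20684378  0.01656975] 0.6133108392467379
top [(0.84, np.int64(5183))]
scene [(0.37, np.int64(424))]Traceback (most recent call last):
  File "<stdin>", line 23, in <module>
    res = _minimize_neldermead(fun, x0, args, callback, bounds=bounds,
                               **options)
    fxc = func(xc)
    fx = function(np.copy(x), *(wrapper_args + args))
  File "<stdin>", line 20, in c
  File "m.py", line 10, in sil
    h=cv2.convexHull(np.array([proj(cam,p)*4+2 for p in P],np.float32));cv2.fillConvexPoly(m,h.astype(np.int32),1);return m>0
                               ~~~~^^^^^^^
  File "h.py", line 9, in proj
    c=viewer.camera_model(cam);v=np.array(c['R'])@np.array(X)+np.array(c['t']);return np.array([c['fx']*v[0]/v[2]+c['cx'],c['fy']*v[1]/v[2]+c['cy']])
ValueError: time passes only in moves, steps and waits
```

```bash
cat > h.py <<'E'
import numpy as np, cv2
from rig import monitor, viewer, job_done, models, manip
C={n:viewer.camera_model(n) for n in('top','scene')}
def ray(cam,p):
    c=C[cam];R=np.array(c['R']);t=np.array(c['t'])
    d=R.T@np.array([(p[0]-c['cx'])/c['fx'],(p[1]-c['cy'])/c['fy'],1]);return -R.T@t,d
def at(cam,p,z):
    o,d=ray(cam,p);return o+d*(z-o[2])/d[2]
def proj(cam,X):
    c=C[cam];v=np.array(c['R'])@np.array(X)+np.array(c['t']);return np.array([c['fx']*v[0]/v[2]+c['cx'],c['fy']*v[1]/v[2]+c['cy']])
E
python3 - <<'E'
s=open('m.py').read()
s=s.replace("if r:o[cam]=cv2","r=[q for q in r if q['conf']>.45]\n        if r:\n          p=r[0]['pixels'].astype(np.uint8)\n          if hull: cv2.fillConvexPoly(p,cv2.convexHull(cv2.findNonZero(cv2.morphologyEx(p,cv2.MORPH_OPEN,np.ones((3,3))))),1)\n          o[cam]=cv2").replace("r[0]['pixels'].astype(np.uint8),(2240","p,(2240").replace("near=None)","near=None,hull=False)")
open('m.py','w').write(s)
E
cat > fitall.py <<'E'
from m import *
top=viewer.capture('top');sc=viewer.capture('scene')
f=lambda P:lambda v:(Rz(v[2])@P.T).T+[v[0],v[1],0]
g0=at('top',(330,233),.03)
b,e=fit(f(binpts()),masks('bin',hull=True),[g0[0],g0[1],0]);print('bin',b,e)
g0=at('top',(188,242),.0)
stp=f(box(.17,.26,.03))
M4=masks('station')
can=np.array([[.128+.027*np.cos(a),.027*np.sin(a),z] for a in np.arange(0,6.3,.4) for z in(0,.134)])
cap=np.array([[.128+.017*np.cos(a),.017*np.sin(a),z] for a in np.arange(0,6.3,.4) for z in(.145,.165)])
def c(v):
    s=0
    for cam,m in M4.items():
        q=sil(cam,stp(v))|sil(cam,f(can)(v))|sil(cam,f(cap)(v));s+=1-(q&m).sum()/(q|m).sum()
    return s
x0=[g0[0],g0[1],0]
r=minimize(c,x0,method='Nelder-Mead',options=dict(initial_simplex=np.array([x0]+[np.array(x0)+d for d in np.diag([.01,.01,.06])]),maxiter=90));S=r.x;print('station',S,r.fun,list(M4))
res={}
B=Rz(b[2]);o=np.array([b[0],b[1],0])
for k,l,w,px in(('fin_sink',.11,.04,(367,234)),('pin_sink',.08,.048,(294,237)),('bracket',.1,.044,(331,235))):
    g=B.T@(at('top',px,.045)-o)
    def pp(v,P=box(l,w,.032)):
        fl=o+B@np.array([v[0],v[1],.0295+np.tan(.26)*v[0]])
        return (B@Ry(-.26)@Rz(v[2])@P.T).T+fl
    M=masks(k,at('top',px,.045),True);v,e=fit(pp,M,[g[0],g[1],0]);print(k,v,e,list(M),'origin',o+B@np.array([v[0],v[1],.0295+np.tan(.26)*v[0]]))
    res[k]=pp(v)
for cam,im,(x,y,w,h) in(('top',top,(140,180,260,110)),('scene',sc,(140,140,300,130))):
    z=cv2.resize(im,None,fx=4,fy=4,interpolation=cv2.INTER_CUBIC)
    for P,cl in [(f(binpts())(b),(0,255,255)),(stp(S),(0,0,255)),(f(cap)(S),(255,0,255))]+[(q,(0,255,0)) for q in res.values()]:
        for p in P: cv2.circle(z,tuple(np.int32(proj(cam,p)*4+2)),3,cl,-1)
    z=z[y*4:(y+h)*4,x*4:(x+w)*4];z=cv2.resize(z,(800,int(800*h/w)));cv2.imwrite(f'pics/c_{cam}.png',z)
z=np.vstack([cv2.imread('pics/c_top.png')[:250],cv2.imread('pics/c_scene.png')])[:600];cv2.imwrite('pics/c.png',z)
E
python3 fitall.py
```

```text
bin [ 0.48168762 -0.20762388  0.01908363] 0.10218397938240387
station [0.46708544 0.24446502 0.00258173] 0.07303614482139431 ['scene']
fin_sink [ 0.00105208 -0.11387348  0.0406646 ] 0.24703083468266052 ['top', 'scene'] origin [ 0.4849125  -0.32145655  0.02977988]
pin_sink [0.00099823 0.11640864 0.03670462] 0.3125878963259747 ['top', 'scene'] origin [ 0.4804643  -0.09121738  0.02976555]
bracket [ 0.00090511 -0.00333461  0.0124223 ] 0.22785575871766184 ['top', 'scene'] origin [ 0.4826562  -0.21094061  0.02974078]
```

View pics/c.png

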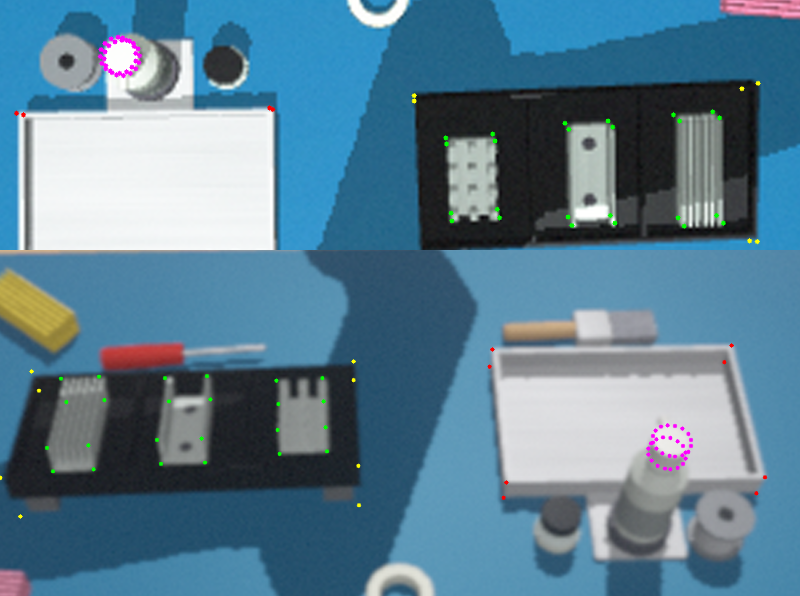

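The overlays fit. The fin sink is at (367,234) in the top picture, the pin sink at (294,237) and the bracket between them. The tray edges match too. First I turn the tool to the slope.

Call:
move_arm:
  moves:
    - [[0, 0, 0], [0, 0, 1], 0]
    - [[0, 0, 0], [0, 0, 1], 0]
    - [[0, 0, 0], [0, 0, 1], 0]
    - [[0, 0, 0], [0, 0, 1], 0]
    - [[0, 0, 0], [0, 0, 1], 0]
    - [[0, 0, 0], [0, 0, 0.95], 0]
    - [[0, 0, 0], [0, 0.93, 0], 0]
    - [[0, 0, 0], [0, 0.93, 0], 0]
    - [[0, 0, 0], [0, 0.93, 0], 0]
    - [[0, 0, 0], [0, 0.93, 0], 0]
    - [[0, 0, 0], [0, 0, 0], 0]
  squeeze: 40

```text
t: 2.62
tcp_pos: [0.2868, -0.5825, 0.2417]
tool_rot: [[0.966, 0.042, 0.257], [0.04, -0.999, 0.012], [0.257, -0.001, -0.966]]
contact_force: [-0.1, 0.1, -0.8]
gripper_width: 0.0854
grasp_force: 0.0
```

```bash
cat > plan.py <<'E'
import sys
from h import *
# plan.py x y z h : TCP target = point + h along -tool z ; print tool-frame shifts in units of 25 mm
from scipy.spatial.transform import Rotation as Ro
def go(P,h=0,yaw=None,tilt=None):
    s=monitor.state();R=np.array(s['tool_rot']);p=np.array(s['tcp_pos'])
    d=np.array(P)-h*R[:,2]-p
    print('t',round(s['t'],2),'tcp',p.round(4),'yaw',np.degrees(np.arctan2(R[1,0],R[0,0])).round(2),'tilt',np.degrees(np.arcsin(R[0,2])).round(2),'shift/25mm',(R.T@d/.025).round(3),'F',np.round(s['contact_force'],1),'w',round(s['gripper_width'],4),'g',round(s['grasp_force'],1))
    return R
if __name__=='__main__':
    a=list(map(float,sys.argv[1:]));go(a[:3],a[3])
E
python3 plan.py .485 -.321 .030 .10
```

```text
t 2.62 tcp [ 0.2868 -0.5825  0.2417] yaw 2.4 tilt 14.89 shift/25mm [  5.9   -10.111   6.344] F [-0.1  0.1 -0.8] w 0.0854 g 0.0
```

Call:
move_arm:
  moves:
    - [[0.5, -0.8, 0.4], [0, 0, 0], 0.1]
    - [[0.5, -0.85, 0.4], [0, 0, 0], 0.1]
    - [[0.5, -0.85, 0.4], [0, 0, 0], 0.1]
    - [[0.5, -0.85, 0.4], [0, 0, 0], 0.1]
    - [[0.5, -0.85, 0.4], [0, 0, 0], 0.1]
    - [[0.5, -0.85, 0.4], [0, 0, 0], 0.1]
    - [[0.5, -0.85, 0.4], [0, 0, 0], 0.1]
    - [[0.5, -0.85, 0.4], [0, 0, 0], 0.1]
    - [[0.5, -0.85, 0.4], [0, 0, 0], 0.1]
    - [[0.5, -0.85, 0.4], [0, 0, 0], 0.1]
    - [[0.5, -0.85, 0.4], [0, 0, 0], 0.1]
    - [[0.4, -0.8, 0.4], [0, 0, 0], 0.1]
    - [[0, 0, 0], [0, 0, 0], 0.1]
    - [[0, 0, 0], [0, 0, 0], 0.1]

```text
t: 3.78
tcp_pos: [0.4508, -0.3214, 0.1639]
tool_rot: [[0.966, 0.047, 0.255], [0.046, -0.999, 0.012], [0.255, 0.0, -0.967]]
contact_force: [1.1, 0.6, 0.5]
gripper_width: 0.0768
grasp_force: 0.0
```

```bash
python3 plan.py .485 -.321 .030 .016
cat > look.py <<'E'
import sys
from h import *
n,x,y,w,h=sys.argv[1],*map(int,sys.argv[2:6])
im=viewer.capture(n)[y:y+h,x:x+w];k=min(800/w,600/h);cv2.imwrite(sys.argv[6],cv2.resize(im,None,fx=k,fy=k,interpolation=cv2.INTER_CUBIC))
E
python3 look.py scene 130 120 160 120 pics/g1.png
```

```text
t 3.78 tcp [ 0.4508 -0.3214  0.1639] yaw 2.71 tilt 14.78 shift/25mm [-0.046  0.048  4.888] F [1.1 0.6 0.5] w 0.0768 g 0.0
```

View pics/g1.png

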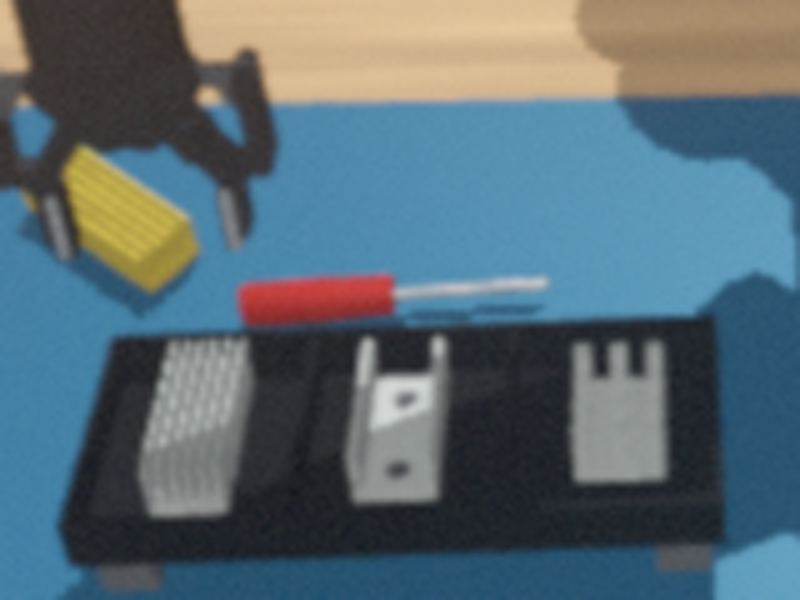

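The open fingers hang above the left compartment, in line with the fin sink at (195,430) in the crop. I go down slowly.

Call:
move_arm:
  moves:
    - [[0, 0, 0.6], [0, 0, 0], 0.25]
    - [[0, 0, 0.6], [0, 0, 0], 0.25]
    - [[0, 0, 0.6], [0, 0, 0], 0.25]
    - [[0, 0, 0.6], [0, 0, 0], 0.25]
    - [[0, 0, 0.5], [0, 0, 0], 0.25]
    - [[0, 0, 0.5], [0, 0, 0], 0.25]
    - [[0, 0, 0.4], [0, 0, 0], 0.25]
    - [[0, 0, 0.3], [0, 0, 0], 0.25]
    - [[0, 0, 0.3], [0, 0, 0], 0.25]
    - [[0, 0, 0.2], [0, 0, 0], 0.25]
    - [[0, 0, 0.1], [0, 0, 0], 0.25]
    - [[0, 0, 0], [0, 0, 0], 0.25]
    - [[0, 0, 0], [0, 0, 0], 0.25]

```text
t: 4.92
tcp_pos: [0.4808, -0.3214, 0.051]
tool_rot: [[0.965, 0.044, 0.257], [0.043, -0.999, 0.011], [0.257, 0.0, -0.966]]
contact_force: [0.2, -0.1, -0.4]
gripper_width: 0.0644
grasp_force: 0.0
```

```bash
python3 plan.py .485 -.321 .030 .016
```

```text
t 4.92 tcp [ 0.4808 -0.3214  0.051 ] yaw 2.55 tilt 14.89 shift/25mm [-0.052 -0.008  0.215] F [ 0.2 -0.1 -0.4] w 0.0644 g 0.0
```

Call:
move_arm:
  moves:
    - [[0, 0, 0.1], [0, 0, 0], 0.25]
    - [[0, 0, 0.1], [0, 0, 0], 0.25]
    - [[0, 0, 0], [0, 0, 0], 0.4]
    - [[0, 0, 0], [0, 0, 0], 0.5]
    - [[0, 0, 0], [0, 0, 0], 0.6]
    - [[0, 0, 0], [0, 0, 0], 0.7]
    - [[0, 0, 0], [0, 0, 0], 0.7]
    - [[0, 0, 0], [0, 0, 0], 0.7]
    - [[0, 0, 0], [0, 0, 0], 0.7]
    - [[0, 0, 0], [0, 0, 0], 0.7]
    - [[0, 0, 0], [0, 0, 0], 0.7]
  squeeze: 45

```text
t: 5.83
tcp_pos: [0.4819, -0.3213, 0.0461]
tool_rot: [[0.965, 0.044, 0.257], [0.043, -0.999, 0.011], [0.257, 0.0, -0.966]]
contact_force: [-1.1, 0.5, 4.0]
gripper_width: 0.0398
grasp_force: 46.7
```

Call:
move_arm:
  moves:
    - [[0, 0, -0.2], [0, 0, 0], 0.7]
    - [[0, 0, -0.4], [0, 0, 0], 0.7]
    - [[0, 0, -0.5], [0, 0, 0], 0.7]
    - [[0, 0, -0.6], [0, 0, 0], 0.7]
    - [[0, 0, -0.6], [0, 0, 0], 0.7]
    - [[0, 0, -0.6], [0, 0, 0], 0.7]
    - [[0, 0, -0.6], [0, 0, 0], 0.7]
    - [[0, 0, -0.6], [0, 0, 0], 0.7]
    - [[0, 0, -0.6], [0, 0, 0], 0.7]
    - [[0, 0, -0.4], [0, 0, 0], 0.7]
    - [[0, 0, 0], [0, -0.6, 0], 0.7]
    - [[0, 0, 0], [0, -0.6, 0], 0.7]
    - [[0, 0, 0], [0, -0.6, 0], 0.7]
    - [[0, 0, 0], [0, -0.6, 0], 0.7]
    - [[0, 0, 0], [0, -0.6, 0], 0.7]
    - [[0, 0, 0], [0, -0.6, 0], 0.7]
    - [[0, 0, 0], [0, -0.12, -0.4], 0.7]
    - [[0, 0, 0], [0, 0, 0], 0.7]

```text
t: 7.33
tcp_pos: [0.4495, -0.3225, 0.1693]
tool_rot: [[0.997, 0.074, 0.001], [0.074, -0.997, -0.0], [0.001, 0.0, -1.0]]
contact_force: [-1.1, 0.3, -2.1]
gripper_width: 0.0394
grasp_force: 46.1
```

```bash
python3 plan.py .455 .190 .005 .10;python3 look.py scene 100 70 240 180 pics/g2.png
```

```text
t 7.33 tcp [ 0.4495 -0.3225  0.1693] yaw 4.26 tilt 0.04 shift/25mm [  1.74  -20.426   2.571] F [-1.1  0.3 -2.1] w 0.0394 g 46.1
```

View pics/g2.png

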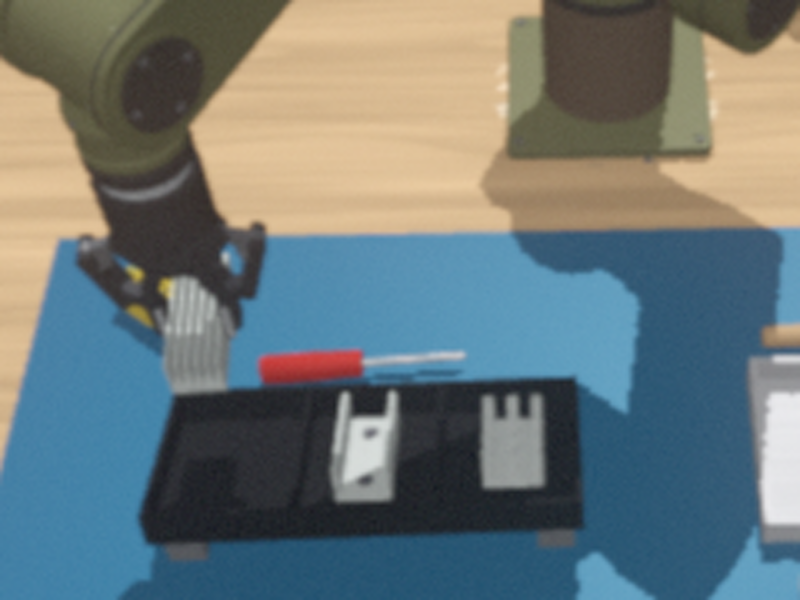

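The fin sink is held at (200,340) in the crop, clear of the bin. I carry it to the tray.

Call:
move_arm:
  moves:
    - [[0, -0.3, 0], [0, 0, 0.5], 0.7]
    - [[0, -0.6, 0], [0, 0, 0.5], 0.7]
    - [[0, -1, 0], [0, 0, 0], 0.7]
    - [[0, -1, 0], [0, 0, 0], 0.7]
    - [[0, -1, 0], [0, 0, 0], 0.7]
    - [[0, -1, 0], [0, 0, 0], 0.7]
    - [[0, -1, 0], [0, 0, 0], 0.7]
    - [[0, -1, 0], [0, 0, 0], 0.7]
    - [[0, -1, 0], [0, 0, 0], 0.7]
    - [[0, -1, 0], [0, 0, 0], 0.7]
    - [[0, -1, 0], [0, 0, 0], 0.7]
    - [[0, -1, 0], [0, 0, 0], 0.7]
    - [[0, -1, 0], [0, 0, 0], 0.7]
    - [[0, -1, 0], [0, 0, 0], 0.7]
    - [[0, -1, 0], [0, 0, 0], 0.7]
    - [[0, -1, 0], [0, 0, 0], 0.7]
    - [[0, -1, 0], [0, 0, 0], 0.7]
    - [[0, -1, 0], [0, 0, 0], 0.7]
    - [[0, -1, 0], [0, 0, 0], 0.7]
    - [[0, -1, 0], [0, 0, 0], 0.7]

```text
t: 9.05
tcp_pos: [0.4464, 0.1508, 0.1691]
tool_rot: [[1.0, 0.002, 0.001], [0.002, -1.0, 0.001], [0.001, -0.001, -1.0]]
contact_force: [-0.3, 0.0, -1.6]
gripper_width: 0.0392
grasp_force: 46.0
```

Call:
move_arm:
  moves:
    - [[0, -0.8, 0], [0, 0, 0], 0.7]
    - [[0, -0.5, 0], [0, 0, 0], 0.7]
    - [[0, 0, 0], [0, 0, 0], 0.7]
    - [[0, 0, 0], [0, 0, 0], 0.7]

```text
t: 9.38
tcp_pos: [0.4465, 0.1824, 0.169]
tool_rot: [[1.0, 0.004, 0.0], [0.004, -1.0, -0.0], [0.0, 0.0, -1.0]]
contact_force: [0.2, 0.8, -2.4]
gripper_width: 0.0391
grasp_force: 46.1
```

```bash
python3 plan.py .455 .190 .005 .016;python3 look.py scene 300 100 200 150 pics/g3.png
```

```text
t 9.38 tcp [0.4465 0.1824 0.169 ] yaw 0.21 tilt 0.01 shift/25mm [ 0.342 -0.304  5.919] F [ 0.2  0.8 -2.4] w 0.0391 g 46.1
```

View pics/g3.png

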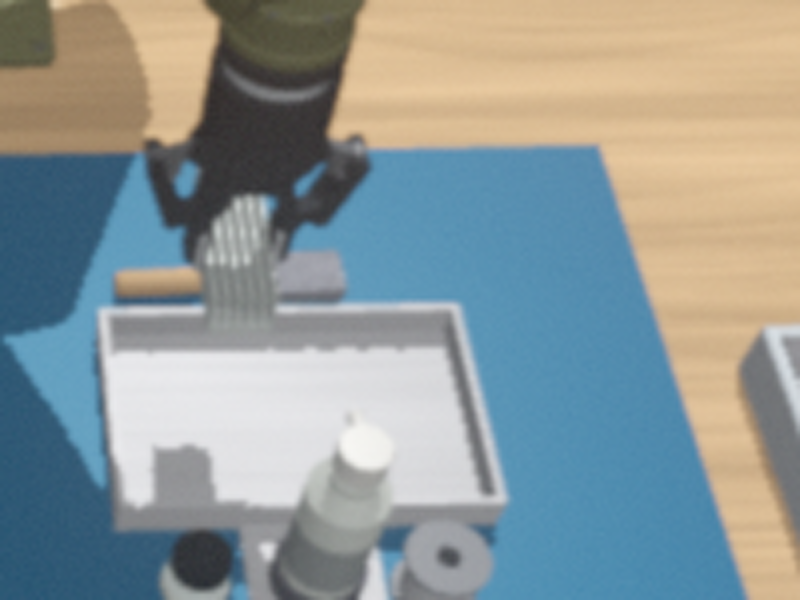

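The sink hangs at about (240,265) in the crop. The cap top is at crop (364,447), which is scene pixel (391,212).

```bash
python3 - <<'E'
from m import *
print('cap',at('scene',(391,211.7),.165), 'top', [q for q in models.pinpoint('top','nozzle_top')][:0])
M=masks('fin_sink',[.45,.182,.17],True)
def pp(v):
    return (Ry(v[2])@(box(.11,.04,.032)-[0,0,.016]).T).T+[v[0],.182,v[1]+.016]
for cams in(['scene'],['top'],['scene','top']):
    m={k:M[k] for k in cams if k in M}
    if m: print(cams,fit(pp,m,[.449,.152,0]))
for X in([.505,.162,.153],[.505,.202,.153],[.505,.162,.185],[.505,.202,.185]): print((proj('scene',X)-[300,100])*4)
E
```

```text
cap [0.59656452 0.24336744 0.165     ] top []
['scene'] (array([ 0.45608438,  0.1518522 , -0.35342601]), np.float64(0.23548115589638086))
['scene', 'top'] (array([ 0.45608438,  0.1518522 , -0.35342601]), np.float64(0.23548115589638086))
[205.56601244 338.02992227]
[269.48207466 336.95131106]
[212.90546644 306.1168362 ]
[278.4295717  305.01430914]
```

```bash
python3 - <<'E'
from h import *
im=cv2.cvtColor(viewer.capture('scene'),cv2.COLOR_BGR2GRAY)
print('cols',list(range(348,372,2)))
for r in range(148,188):print(r,im[r,348:372:2])
E
```

```text
cols [348, 350, 352, 354, 356, 358, 360, 362, 364, 366, 368, 370]
148 [73 54 55 51 58 62 74 92 90 72 64 57]
149 [ 62  53  54  56  58 105 116 146 144 117  81  56]
150 [ 59  53  54  56  69 152 150 169 167 154  97  60]
151 [ 59  52  56  57  98 164 159 175 169 160 103  58]
152 [ 59  56  54  62 152 162 168 185 162 158  95  57]
153 [ 54  54  56  81 185 163 174 197 158 160  72  62]
154 [ 54  60  81 122 184 163 174 195 161 161  62  54]
155 [ 56  56 107 158 181 161 171 186 160 147  58  62]
156 [ 58  56 114 172 174 159 174 174 157 131  56  61]
157 [ 55  60 114 177 168 158 173 170 158 130  71  72]
158 [ 58  78 112 182 160 155 173 169 161 130  89  94]
159 [ 65 112 109 187 163 165 185 166 165 121  93 105]
160 [ 72 121 111 196 166 175 197 166 173 124 106 100]
161 [ 81 126 124 197 164 177 197 165 174 134 110  95]
162 [ 87 129 144 187 161 175 186 160 167 134 119  91]
163 [ 94 130 164 176 160 175 175 154 144 134 128  88]
164 [100 126 165 168 159 175 169 149 136 134 131 101]
165 [111 118 158 155 149 173 156 144 137 131 136 126]
166 [127 118 145 138 137 174 137 135 138 128 148 153]
167 [149 118 140 129
[... 413 characters left out ...]
75 [104 116 127 130 138 127 129 134 129 129 134 128]
176 [164 149 128 131 134 126 128 132 126 128 150 178]
177 [206 177 138 137 136 129 129 136 130 130 164 205]
178 [180 154 140 137 146 139 136 145 138 133 149 171]
179 [145 132 141 141 151 141 141 149 144 140 142 141]
180 [136 132 145 148 154 149 148 154 149 147 142 141]
181 [137 134 146 153 155 152 152 156 153 152 141 141]
182 [137 136 146 149 151 149 150 152 150 150 144 142]
183 [142 143 148 151 151 150 152 150 151 152 149 148]
184 [150 151 152 152 153 153 152 154 153 153 154 152]
185 [152 153 155 153 154 152 154 154 152 153 154 153]
186 [154 154 154 154 156 157 155 156 156 160 163 155]
187 [180 180 181 179 179 178 179 180 179 187 191 177]
```

Call:
move_arm:
  moves:
    - [[0.17, -0.15, 0.2], [0, 0, 0], 0.7]
    - [[0.17, -0.15, 0.5], [0, 0, 0], 0.7]
    - [[0, 0, 0.6], [0, 0, 0], 0.7]
    - [[0, 0, 0.6], [0, 0, 0], 0.7]
    - [[0, 0, 0.6], [0, 0, 0], 0.7]
    - [[0, 0, 0.6], [0, 0, 0], 0.7]
    - [[0, 0, 0.6], [0, 0, 0], 0.7]
    - [[0, 0, 0.5], [0, 0, 0], 0.7]
    - [[0, 0, 0.4], [0, 0, 0], 0.7]
    - [[0, 0, 0.3], [0, 0, 0], 0.7]
    - [[0, 0, 0.3], [0, 0, 0], 0.7]
    - [[0, 0, 0.2], [0, 0, 0], 0.7]
    - [[0, 0, 0.2], [0, 0, 0], 0.7]
    - [[0, 0, 0.1], [0, 0, 0], 0.7]
    - [[0, 0, 0], [0, 0, 0], 0.7]
    - [[0, 0, 0], [0, 0, 0], 0.7]

```text
t: 10.97
tcp_pos: [0.4555, 0.19, 0.0267]
tool_rot: [[1.0, 0.003, 0.0], [0.003, -1.0, 0.0], [0.0, -0.0, -1.0]]
contact_force: [-0.5, 0.2, -1.5]
gripper_width: 0.0394
grasp_force: 46.1
```

Continue down in 1 mm steps.

Call:
move_arm:
  moves:
    - [[0, 0, 0.05], [0, 0, 0], 0.7]
    - [[0, 0, 0.05], [0, 0, 0], 0.7]
    - [[0, 0, 0.05], [0, 0, 0], 0.7]
    - [[0, 0, 0.04], [0, 0, 0], 0.7]
    - [[0, 0, 0], [0, 0, 0], 0.7]
    - [[0, 0, 0], [0, 0, 0], 0.7]

```text
t: 11.47
tcp_pos: [0.4557, 0.19, 0.0232]
tool_rot: [[1.0, 0.003, -0.0], [0.003, -1.0, -0.0], [-0.0, 0.0, -1.0]]
contact_force: [-3.8, -1.9, 7.3]
gripper_width: 0.0392
grasp_force: 47.1
```

Call:
move_arm:
  moves:
    - [[0, 0, 0.03], [0, 0, 0], 0.7]
    - [[0, 0, 0], [0, 0, 0], 0.7]
    - [[0, 0, 0], [0, 0, 0], 0.5]
    - [[0, 0, 0], [0, 0, 0], 0.4]
    - [[0, 0, 0], [0, 0, 0], 0.3]
    - [[0, 0, 0], [0, 0, 0], 0.25]
    - [[0, 0, 0], [0, 0, 0], 0.25]
    - [[0, 0, 0], [0, 0, 0], 0.25]
    - [[0, 0, -0.3], [0, 0, 0], 0.25]
    - [[0, 0, -0.5], [0, 0, 0], 0.25]
    - [[0, 0, -0.8], [0, 0, 0], 0.25]
    - [[0, 0, -1], [0, 0, 0], 0.25]
    - [[0, 0, -1], [0, 0, 0], 0.25]
    - [[0, 0, -1], [0, 0, 0], 0.25]
    - [[0, 0, -1], [0, 0, 0], 0.25]
    - [[0, 0, 0], [0, 0, 0], 0.25]

```text
t: 12.8
tcp_pos: [0.4586, 0.1909, 0.1678]
tool_rot: [[1.0, 0.003, 0.011], [0.003, -1.0, 0.003], [0.011, -0.003, -1.0]]
contact_force: [1.0, 0.5, 0.4]
gripper_width: 0.0641
grasp_force: 0.0
```

Call:
move_arm:
  moves:
    - [[0, 0.5, 0], [0, 0.9, 0], 0.25]
    - [[0, 0.9, 0], [0, 0.9, -0.2], 0.25]
    - [[0, 1, 0], [0, 0.9, -0.2], 0.25]
    - [[0, 1, 0], [0, 0.9, -0.2], 0.25]
    - [[0, 1, 0], [0, 0.12, 0], 0.25]
    - [[0, 1, 0], [0, 0, 0], 0.25]
    - [[0, 1, 0], [0, 0, 0], 0.25]
    - [[0, 1, 0], [0, 0, 0], 0.25]
    - [[0, 1, 0], [0, 0, 0], 0.25]
    - [[0, 1, 0], [0, 0, 0], 0.25]
    - [[0, 1, 0], [0, 0, 0], 0.25]
    - [[0, 0.6, 0], [0, 0, 0], 0.25]
    - [[0, 0, 0], [0, 0, 0], 0.25]
    - [[0, 0, 0], [0, 0, 0], 0.25]

```text
t: 13.97
tcp_pos: [0.4646, -0.0854, 0.1623]
tool_rot: [[0.966, 0.042, 0.256], [0.042, -0.999, 0.005], [0.256, 0.006, -0.967]]
contact_force: [-0.2, -0.2, 0.4]
gripper_width: 0.0642
grasp_force: 0.0
```

```bash
python3 plan.py .4805 -.0912 .030 .018;python3 look.py scene 190 120 260 195 pics/g4.png
```

```text
t 13.97 tcp [ 0.4646 -0.0854  0.1623] yaw 2.49 tilt 14.85 shift/25mm [-0.752  0.227  4.555] F [-0.2 -0.2  0.4] w 0.0642 g 0.0
```

View pics/g4.png

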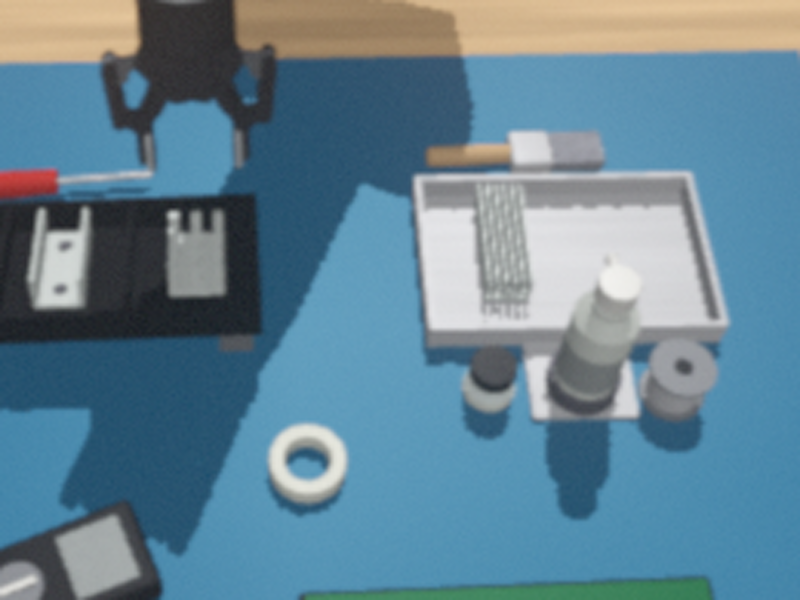

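The fin sink lies flat in the tray at (505,250) in the crop. The pin sink is still in the bin at (197,255), and its front edge can be measured directly.

```bash
python3 - <<'E'
from m import *
for p in((168,297),(226,297)): print(at('scene',(190+p[0]*.325,120+p[1]*.325),.04))
# refit with all three free, scene only / both
M=masks('pin_sink',[.48,-.091,.045],True);B=Rz(.019);o=np.array([.4817,-.2076,0])
def pp(v,P=box(.08,.048,.032)):
    return (B@Ry(-.26)@Rz(v[2])@P.T).T+o+B@np.array([v[0],v[1],.0295+np.tan(.26)*v[0]])
for k in M:
    v,e=fit(pp,{k:M[k]},[0,.116,0]);print(k,v,e,o+B@np.array([v[0],v[1],0]))
E
```

```text
[ 0.52126308 -0.11210068  0.04      ]
[ 0.52229883 -0.06128447  0.04      ]
top [0.00104239 0.11541183 0.00204726] 0.07017297145267898 [ 0.48054951 -0.0921892   0.        ]
scene [0.0011803  0.11722427 0.0290662 ] 0.20337313800320078 [ 0.48065296 -0.09037446  0.        ]
```

Call:
move_arm:
  moves:
    - [[-0.35, 0.1, 0], [0, 0, 0], 0.23]
    - [[-0.4, 0.1, 0.3], [0, 0, 0], 0.23]
    - [[0, 0, 0.6], [0, 0, 0], 0.23]
    - [[0, 0, 0.6], [0, 0, 0], 0.23]
    - [[0, 0, 0.6], [0, 0, 0], 0.23]
    - [[0, 0, 0.6], [0, 0, 0], 0.23]
    - [[0, 0, 0.4], [0, 0, 0], 0.23]
    - [[0, 0, 0.3], [0, 0, 0], 0.23]
    - [[0, 0, 0], [0, 0, 0], 0.23]
    - [[0, 0, 0], [0, 0, 0], 0.23]

```text
t: 14.95
tcp_pos: [0.4684, -0.0902, 0.0751]
tool_rot: [[0.966, 0.044, 0.256], [0.044, -0.999, 0.005], [0.256, 0.006, -0.967]]
contact_force: [0.2, -0.7, 0.1]
gripper_width: 0.0662
grasp_force: 0.0
```

```bash
python3 plan.py .4805 -.0905 .030 .018
```

```text
t 14.95 tcp [ 0.4684 -0.0902  0.0751] yaw 2.62 tilt 14.83 shift/25mm [0.004 0.024 1.148] F [ 0.2 -0.7  0.1] w 0.0662 g 0.0
```

Call:
move_arm:
  moves:
    - [[0, 0, 0.2], [0, 0, 0], 0.23]
    - [[0, 0, 0.2], [0, 0, 0], 0.23]
    - [[0, 0, 0.2], [0, 0, 0], 0.23]
    - [[0, 0, 0.2], [0, 0, 0], 0.23]
    - [[0, 0, 0.2], [0, 0, 0], 0.23]
    - [[0, 0, 0.1], [0, 0, 0], 0.23]
    - [[0, 0, 0], [0, 0, 0], 0.23]

```text
t: 15.53
tcp_pos: [0.4754, -0.09, 0.0479]
tool_rot: [[0.966, 0.044, 0.255], [0.044, -0.999, 0.005], [0.255, 0.006, -0.967]]
contact_force: [-0.6, -0.5, 0.2]
gripper_width: 0.066
grasp_force: 0.0
```

Call:
move_arm:
  moves:
    - [[0, 0, 0], [0, 0, 0], 0.3]
    - [[0, 0, 0], [0, 0, 0], 0.4]
    - [[0, 0, 0], [0, 0, 0], 0.5]
    - [[0, 0, 0], [0, 0, 0], 0.6]
    - [[0, 0, 0], [0, 0, 0], 0.6]
    - [[0, 0, 0], [0, 0, 0], 0.6]
    - [[0, 0, 0], [0, 0, 0], 0.6]
    - [[0, 0, 0], [0, 0, 0], 0.6]

```text
t: 16.2
tcp_pos: [0.4763, -0.0904, 0.0495]
tool_rot: [[0.965, 0.044, 0.258], [0.044, -0.999, 0.004], [0.258, 0.007, -0.966]]
contact_force: [-2.8, -0.5, 5.5]
gripper_width: 0.047
grasp_force: 46.9
```

Call:
move_arm:
  moves:
    - [[0, 0, -0.2], [0, 0, 0], 0.6]
    - [[0, 0, -0.4], [0, 0, 0], 0.6]
    - [[0, 0, -0.5], [0, 0, 0], 0.6]
    - [[0, 0, -0.6], [0, 0, 0], 0.6]
    - [[0, 0, -0.6], [0, 0, 0], 0.6]
    - [[0, 0, -0.6], [0, 0, 0], 0.6]
    - [[0, 0, -0.6], [0, 0, 0], 0.6]
    - [[0, 0, -0.6], [0, 0, 0], 0.6]
    - [[0, 0, -0.6], [0, 0, 0], 0.6]
    - [[0, 0, -0.4], [0, 0, 0], 0.6]
    - [[0, 0, 0], [0, -0.6, 0], 0.6]
    - [[0, 0, 0], [0, -0.6, 0], 0.6]
    - [[0, 0, 0], [0, -0.6, 0.3], 0.6]
    - [[0, 0, 0], [0, -0.6, 0.3], 0.6]
    - [[0, 0, 0], [0, -0.6, 0], 0.6]
    - [[0, 0, 0], [0, -0.6, 0], 0.6]
    - [[0, 0, 0], [0, -0.12, 0], 0.6]
    - [[0, 0, 0], [0, 0, 0], 0.6]

```text
t: 17.7
tcp_pos: [0.4432, -0.0907, 0.1719]
tool_rot: [[1.0, 0.003, -0.0], [0.003, -1.0, -0.001], [-0.0, 0.001, -1.0]]
contact_force: [0.2, 0.5, -1.5]
gripper_width: 0.0466
grasp_force: 46.5
```

```bash
python3 plan.py .450 .300 .005 .018
```

```text
t 17.7 tcp [ 0.4432 -0.0907  0.1719] yaw 0.15 tilt -0.01 shift/25mm [  0.314 -15.631   5.945] F [ 0.2  0.5 -1.5] w 0.0466 g 46.5
```

Call:
move_arm:
  moves:
    - [[0, -0.4, 0], [0, 0, 0], 0.6]
    - [[0, -0.8, 0], [0, 0, 0], 0.6]
    - [[0, -1, 0], [0, 0, 0], 0.6]
    - [[0, -1, 0], [0, 0, 0], 0.6]
    - [[0, -1, 0], [0, 0, 0], 0.6]
    - [[0, -1, 0], [0, 0, 0], 0.6]
    - [[0, -1, 0], [0, 0, 0], 0.6]
    - [[0, -1, 0], [0, 0, 0], 0.6]
    - [[0, -1, 0], [0, 0, 0], 0.6]
    - [[0, -1, 0], [0, 0, 0], 0.6]
    - [[0, -1, 0], [0, 0, 0], 0.6]
    - [[0, -1, 0], [0, 0, 0], 0.6]
    - [[0, -1, 0], [0, 0, 0], 0.6]
    - [[0, -1, 0], [0, 0, 0], 0.6]
    - [[0, -1, 0], [0, 0, 0], 0.6]
    - [[0, -0.9, 0], [0, 0, 0], 0.6]
    - [[0.3, -0.5, 0], [0, 0, 0], 0.6]
    - [[0, 0, 0], [0, 0, 0], 0.6]
    - [[0, 0, 0], [0, 0, 0], 0.6]

```text
t: 19.28
tcp_pos: [0.4489, 0.2996, 0.1716]
tool_rot: [[1.0, 0.004, -0.0], [0.004, -1.0, -0.001], [-0.0, 0.001, -1.0]]
contact_force: [-0.1, 0.3, -0.8]
gripper_width: 0.0468
grasp_force: 46.7
```

Call:
move_arm:
  moves:
    - [[0, 0, 0.2], [0, 0, 0], 0.6]
    - [[0, 0, 0.5], [0, 0, 0], 0.6]
    - [[0, 0, 0.6], [0, 0, 0], 0.6]
    - [[0, 0, 0.6], [0, 0, 0], 0.6]
    - [[0, 0, 0.6], [0, 0, 0], 0.6]
    - [[0, 0, 0.6], [0, 0, 0], 0.6]
    - [[0, 0, 0.6], [0, 0, 0], 0.6]
    - [[0, 0, 0.5], [0, 0, 0], 0.6]
    - [[0, 0, 0.4], [0, 0, 0], 0.6]
    - [[0, 0, 0.3], [0, 0, 0], 0.6]
    - [[0, 0, 0.2], [0, 0, 0], 0.6]
    - [[0, 0, 0.2], [0, 0, 0], 0.6]
    - [[0, 0, 0.1], [0, 0, 0], 0.6]
    - [[0, 0, 0], [0, 0, 0], 0.6]
    - [[0, 0, 0], [0, 0, 0], 0.6]

```text
t: 20.53
tcp_pos: [0.4501, 0.2993, 0.0371]
tool_rot: [[1.0, 0.002, 0.001], [0.002, -1.0, -0.001], [0.001, 0.001, -1.0]]
contact_force: [0.4, -0.2, -2.1]
gripper_width: 0.0464
grasp_force: 46.7
```

```bash
python3 plan.py .450 .300 .005 .018
```

```text
t 20.53 tcp [0.4501 0.2993 0.0371] yaw 0.14 tilt 0.04 shift/25mm [-0.004 -0.03   0.565] F [ 0.4 -0.2 -2.1] w 0.0464 g 46.7
```

Call:
move_arm:
  moves:
    - [[0, 0, 0.1], [0, 0, 0], 0.6]
    - [[0, 0, 0.1], [0, 0, 0], 0.6]
    - [[0, 0, 0.1], [0, 0, 0], 0.6]
    - [[0, 0, 0.06], [0, 0, 0], 0.6]
    - [[0, 0, 0.06], [0, 0, 0], 0.6]
    - [[0, 0, 0], [0, 0, 0], 0.6]
    - [[0, 0, 0], [0, 0, 0], 0.6]

```text
t: 21.12
tcp_pos: [0.4498, 0.2991, 0.0266]
tool_rot: [[1.0, 0.002, 0.0], [0.002, -1.0, -0.001], [0.0, 0.001, -1.0]]
contact_force: [-1.9, -0.6, 1.4]
gripper_width: 0.0466
grasp_force: 47.1
```

Just touching. I go a little further, then release and retreat.

Call:
move_arm:
  moves:
    - [[0, 0, 0.04], [0, 0, 0], 0.6]
    - [[0, 0, 0.04], [0, 0, 0], 0.6]
    - [[0, 0, 0], [0, 0, 0], 0.6]
    - [[0, 0, 0], [0, 0, 0], 0.6]

```text
t: 21.45
tcp_pos: [0.4499, 0.2992, 0.0264]
tool_rot: [[1.0, 0.002, -0.001], [0.002, -1.0, -0.002], [-0.001, 0.002, -1.0]]
contact_force: [-8.1, -5.2, 15.3]
gripper_width: 0.0468
grasp_force: 48.3
```

Call:
move_arm:
  moves:
    - [[0, 0, 0], [0, 0, 0], 0.42]
    - [[0, 0, 0], [0, 0, 0], 0.36]
    - [[0, 0, 0], [0, 0, 0], 0.3]
    - [[0, 0, 0], [0, 0, 0], 0.22]
    - [[0, 0, 0], [0, 0, 0], 0.18]
    - [[0, 0, 0], [0, 0, 0], 0.18]
    - [[0, 0, -0.3], [0, 0, 0], 0.18]
    - [[0, 0, -0.5], [0, 0, 0], 0.18]
    - [[0, 0, -0.8], [0, 0, 0], 0.18]
    - [[0, 0, -1], [0, 0, 0], 0.18]
    - [[0, 0, -1], [0, 0, 0], 0.18]
    - [[0, 0, -1], [0, 0, 0], 0.18]
    - [[0, 0, -1], [0, 0, 0], 0.18]
    - [[0, 0, -1], [0, 0, 0], 0.18]
    - [[0, 0, -1], [0, 0, 0], 0.3]
    - [[0, 0, -0.7], [0, 0, 0], 0.6]
    - [[-0.5, 0, 0], [0, 0, 0], 1]
    - [[-1, 0, 0], [0, 0, 0], 1]
    - [[-0.5, 0, 0], [0, 0, 0], 1]
    - [[0, 0, 0], [0, 0, 0], 1]

```text
t: 23.12
tcp_pos: [0.3972, 0.299, 0.2311]
tool_rot: [[1.0, 0.004, -0.001], [0.004, -1.0, -0.001], [-0.001, 0.001, -1.0]]
contact_force: [0.0, 0.0, 0.2]
gripper_width: 0.0005
grasp_force: 0.0
```

```bash
python3 plan.py .5960 .2437 .190 .011;python3 look.py scene 300 130 160 120 pics/g5.png; python3 - <<'E'
from m import *
top=viewer.capture('top');cv2.imwrite('pics/t2.png',top)
print([(r['position'],r['conf'],at('top',r['position'],.165)) for r in models.pinpoint('top','nozzle_top')],[(r['position'],r['conf'],at('scene',r['position'],.165)) for r in models.pinpoint('scene','nozzle_top')])
E
```

```text
t 23.12 tcp [0.3972 0.299  0.2311] yaw 0.23 tilt -0.06 shift/25mm [7.946 2.242 1.2  ] F [0.  0.  0.2] w 0.0005 g 0.0
[] [([391.7, 212.8], 0.79, array([0.59970742, 0.24449657, 0.165     ]))]
```

View pics/g5.png

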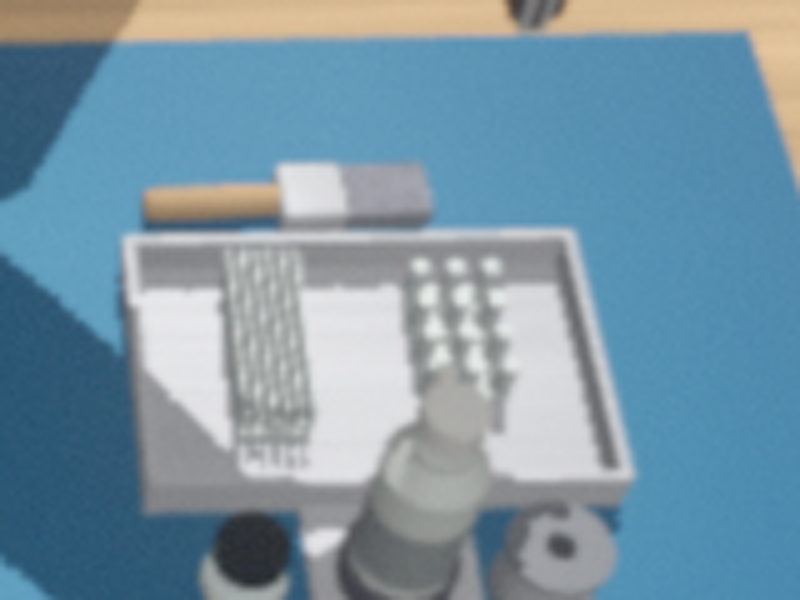

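Both sinks lie flat in the tray, at (268,340) and (460,320) in the crop. Next is the cap.

Call:
move_arm:
  moves:
    - [[0.5, 0.2, 0], [0, 0, 0], 1]
    - [[0.8, 0.2, 0], [0, 0, 0], 1]
    - [[0.8, 0.2, 0], [0, 0, 0], 1]
    - [[0.8, 0.2, 0], [0, 0, 0], 1]
    - [[0.8, 0.2, 0], [0, 0, 0], 1]
    - [[0.8, 0.2, 0], [0, 0, 0], 1]
    - [[0.8, 0.2, 0], [0, 0, 0], 1]
    - [[0.8, 0.2, 0], [0, 0, 0], 1]
    - [[0.8, 0.2, 0], [0, 0, 0], 1]
    - [[0.7, 0.2, 0], [0, 0, 0], 1]
    - [[0.4, 0.2, 0], [0, 0, 0], 1]
    - [[0, 0, 0.5], [0, 0, 0], 1]
    - [[0, 0, 0.6], [0, 0, 0], 1]
    - [[0, 0, 0.5], [0, 0, 0], 1]
    - [[0, 0, 0.2], [0, 0, 0], 1]
    - [[0, 0, 0], [0, 0, 0], 1]
    - [[0, 0, 0], [0, 0, 0], 1]

```text
t: 24.73
tcp_pos: [0.5989, 0.2448, 0.1858]
tool_rot: [[1.0, 0.003, -0.002], [0.003, -1.0, -0.001], [-0.002, 0.001, -1.0]]
contact_force: [0.2, -0.0, -0.3]
gripper_width: 0.0
grasp_force: 0.0
```

Call:
move_arm:
  moves:
    - [[-0.08, 0, 0.2], [0, 0, 0], 1]
    - [[0, 0, 0.15], [0, 0, 0], 1]
    - [[0, 0, 0.1], [0, 0, 0], 1]
    - [[0, 0, 0.1], [0, 0, 0], 1]
    - [[0, 0, 0.06], [0, 0, 0], 1]
    - [[0, 0, 0], [0, 0, 0], 1]
    - [[0, 0, 0], [0, 0, 0], 1]

```text
t: 25.32
tcp_pos: [0.5978, 0.2448, 0.1722]
tool_rot: [[1.0, 0.002, -0.0], [0.002, -1.0, -0.001], [-0.0, 0.001, -1.0]]
contact_force: [-2.4, -0.3, 4.6]
gripper_width: 0.0003
grasp_force: 2.0
```

Call:
move_arm:
  moves:
    - [[0, 0, 0.06], [0, 0, 0], 1]
    - [[0, 0, 0.06], [0, 0, 0], 1]
    - [[0, 0, 0.06], [0, 0, 0], 1]
    - [[0, 0, 0.02], [0, 0, 0], 1]
    - [[0, 0, 0], [0, 0, 0], 1]
    - [[0, 0, 0], [0, 0, 0], 1]

```text
t: 25.82
tcp_pos: [0.598, 0.2448, 0.168]
tool_rot: [[1.0, 0.002, 0.001], [0.002, -1.0, -0.001], [0.001, 0.001, -1.0]]
contact_force: [-5.0, -0.8, 8.6]
gripper_width: -0.0
grasp_force: 4.3
```

Nearly at the bottom. I go slightly more to reach the stop, then lift off.

Call:
move_arm:
  moves:
    - [[0, 0, 0.04], [0, 0, 0], 1]
    - [[0, 0, 0.04], [0, 0, 0], 1]
    - [[0, 0, 0], [0, 0, 0], 1]
    - [[0, 0, 0], [0, 0, 0], 1]

```text
t: 26.15
tcp_pos: [0.5981, 0.2448, 0.1679]
tool_rot: [[1.0, 0.002, 0.001], [0.002, -1.0, -0.001], [0.001, 0.001, -1.0]]
contact_force: [-7.9, -0.7, 15.1]
gripper_width: -0.0002
grasp_force: 7.7
```

Call:
move_arm:
  moves:
    - [[0, 0, -0.2], [0, 0, 0], 1]
    - [[0, 0, -0.3], [0, 0, 0], 1]
    - [[0, 0, -0.5], [0, 0, 0], 1]
    - [[0, 0, -0.8], [0, 0, 0], 1]
    - [[0, 0, -0.8], [0, 0, 0], 1]
    - [[0, 0, -0.5], [0, 0, 0], 1]
    - [[-0.5, 0, 0], [0, 0, 0], 1]
    - [[-0.8, 0, 0], [0, 0, 0], 1]
    - [[-0.8, 0, 0], [0, 0, 0], 1]
    - [[-0.8, 0, 0], [0, 0, 0], 1]
    - [[-0.8, 0, 0], [0, 0, 0], 1]
    - [[-0.8, 0, 0], [0, 0, 0], 1]
    - [[-0.5, 0, 0], [0, 0, 0], 1]
    - [[0, 0, 0], [0, 0, 0], 1]
    - [[0, 0, 0], [0, 0, 0], 1]

```text
t: 27.4
tcp_pos: [0.4728, 0.2443, 0.2421]
tool_rot: [[1.0, 0.003, 0.001], [0.003, -1.0, -0.001], [0.001, 0.001, -1.0]]
contact_force: [0.2, 0.2, 0.0]
gripper_width: -0.0001
grasp_force: 0.0
```

```bash
python3 look.py scene 90 100 400 300 pics/end.png
```

```text
(no output)
```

View pics/end.png

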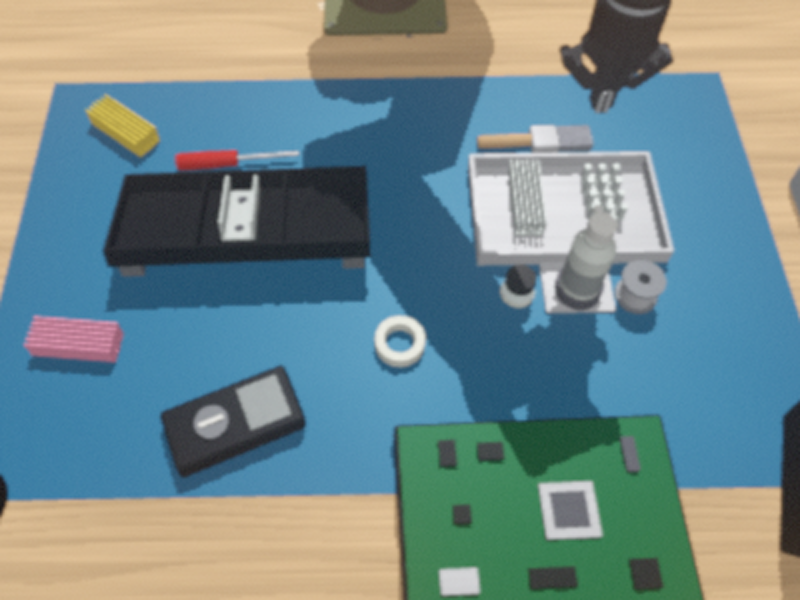

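The end state looks right: both sinks are in the tray at (525,200) and (605,190), the bracket is in its compartment at (240,210), the cap is up and nothing else has moved.

```bash
python3 -c "
from rig import job_done
print(job_done())"
```

```text
the job is handed in; nothing more can be done
None
```

I handed the job in at about 27 s: both heat sinks lie flat in the tray, the nozzle cap was pressed to its stop and released, and the last picture shows the bracket and other things undisturbed; the hand-in returned no verdict.

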